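Pop the fuse hatch of a bench power panel

ROBOT

A 7-joint arm with a two-finger parallel gripper is mounted at the origin on a cart in front of the work surface, level with it; the furniture and walls round the work are solid. World frame = base frame: x ahead of the robot, y to its left, z up, the work surface at z = 0. Lengths are in m, angles in rad, forces in N, time in s.
With the tool pointing down it reaches from about 0.425 to 0.875 m from the base axis. Payload 8.4 kg.
Tool frame: the origin (TCP) lies between the finger pads; the fingertips stand 19 mm ahead of it and the grasp point (between the pads) is the TCP; z points along the fingers, y is the line along which they close (so a half turn about z gives the same grasp; the last joint's range is limited). The gripper opens to 87 mm and grips with 3 to 60 N. Pads are 19 mm wide; open, the fingers measure 117 mm over their backs; the gripper's body (75 mm by 190 mm) begins 51 mm behind the grasp point.
Start: joints at [-1.435, 0.333, 0.04, 1.465, -0.013, 1.343, -0.059], TCP at [0.151, 0.632, 0.242] pointing down, gripper open.
Joint ranges: [-2.58, 2.58], [-0.38, 2.09], [-1.3, 1.39], [0.25, 2.4], [-1.5, 4.64], [0.08, 2.09], [-2.65, 2.65]. Speed limits (rad/s): [2.22, 2.22, 2.79, 2.79, 3.14, 3.14, 3.14].

INTERFACE

Orientations are given as [roll, pitch, yaw] about the fixed x, y, z axes, in that order (R = Rz(yaw) Ry(pitch) Rx(roll)).
In Python, from station import telemetry, optics, order gives the robot as it stands. The module is installed in compiled form; this text tells all that it offers.
- The arm moves only by the tool step_arm, never from a script. Its argument "targets" is text: rows parted by semicolons, each of 6 numbers parted by spaces: the shift along the tool's x, y, z in mm, then the turn, a rotation vector about the tool's x, y, z in degrees. A call has 1 to 5 rows; each row shifts and turns the commanded pose from where the row before left it, along the tool's axes as they then stand; what a row does not reach is not made up. A row lasts 1/8 s, in which the tool goes at most 62.5 mm and 10.7 degrees, less where a joint would pass 70% of its speed; a pose out of reach is approached as far as the arm can. A call with a gripper value outside its range is refused whole. "hand" is the gripper's target within -1 to 1 (shut at 1, half-way at 0, fully open at -1), set as the call begins (left out, the last holds). The fingers move at their own pace and stop on an object; "squeeze" is the grip in N (left out, the last holds). Time passes only in rows, so rows that do not move let the fingers close. It gives the time, the measured TCP pose, the force, the opening and the grip force at its end, in the units of the state.
- telemetry.get_obs(): the state, without advancing time (a new reading comes with each control period).
- optics.get_image(name): name is "scene" or "side" or "wrist"; returns the picture (400x640x3 uint8, red, green, blue); there is no depth.
- optics.calibration(name): a dict with "mtx" (3x3 intrinsics, pixels), "rvec" (rotation vector, rad) and "tvec" (3), from world to camera coordinates, as OpenCV has them. Camera axes: x right, y down, z forward; pixel columns grow to the right and rows downward; lengths in m; the calibration is good to about 2 mm. The wrist camera is an equidistant fisheye: a pixel r from the principal point sees the ray r / f radians off the axis. A picture is of the moment at which its call begins: read the wrist's pose just before it. calibration takes no time and is no camera call; for the wrist camera it gives the pose at the moment of the call.
- order.sign_off(): hands the job in; it is judged then, once.
The state is a dict: "t": time; "qpos": joint angles; "dq": joint speeds; "tau": joint torques, N m; "tool_pos": TCP position; "eef_rot": TCP orientation; "wrist_force": force on the tool from outside, world axes, zero at the start; "ft_torque": the same for the moment, N m; "grip_width": opening from 0.0 (shut) to 1.0 (fully open); "grasp_force": force on a finger pad.
Only numpy, scipy, OpenCV 4.12 (cv2) and the standard library are available. Lean on these libraries where they do the work, as an engineer would, in place of code of your own. Each camera call takes 0.05 s, during which the arm holds its last target. There are 200 camera calls.

TASK

The small panel on the bench carries three boxes with sprung hatches on push-push latches. Pop open the fuse hatch, the one with the single round pad: press its pad gently down to the stop once with the fingertips, let go so that the hatch springs up, and do not push it down again; keep clear and watch for two seconds that it stays open. Leave the other two hatches shut, do not disturb the small things standing around, and do not grasp or lift anything.

Things in the scene. Friction and masses are not known exactly. Their poses are not given: they have to be found in the camera images.
- fuse_unit: fuse box: grey, 92 (x) x 52 (y) x 46 mm high, in a row of three such boxes 82 mm apart along the panel's y (order varies). Its light grey hatch, 84 x 60 mm, alone has ONE ROUND black pad; the others have one long bar or two parallel bars. Origin: centre of the underside, 6 mm above the bench. x points from the pad end to the hinge end (away from the robot, but for the yaw), y left, z up.
- fuse_pad (a point): centre of the top of the round pad (30 mm across, 3 mm high) on the fuse hatch; it moves with the hatch. Hatch shut: 70 mm above the bench, 66 mm from the hinge and 20 mm from the hatch's free front edge. Pressed to the stop it lies 7 mm lower and 1 mm nearer the front; popped open about 40 mm higher..
- fuse_hatch (a joint): fuse hatch angle (rad): 0 shut and latched, -0.11 pressed to the stop, +0.65 popped open (stop). Hinge along y at the box's far end: the front rises. Push-push: pressed below -0.09 and let go, it is freed and springs up in about 0.5 s; an open hatch pressed to the stop latches again. The press takes 3 to 4 N, then the stop is firm: 8 to 10 N there is a full press.
- cell_hatch (a joint): angle of the hatch with one long bar across (rad), as for fuse_hatch; shut at the start, to be left shut
- term_hatch (a joint): angle of the hatch with two parallel bars (rad), as for fuse_hatch; shut at the start, to be left shut
- panel: aluminium plate 125 (x) x 265 (y) x 6 mm, fixed to the bench, that carries the three boxes; origin: centre of its underside
- tin: bystander: closed red grease tin with a grey lid, 66 mm across, 46 mm high, standing loose beside one end of the panel; origin: centre of its underside
- ring: bystander: ball bearing, 52 mm across, 15 mm high, lying loose in front of the panel (robot's side); origin: centre of its underside
- bolt: bystander: bright bolt, 50 mm high, 27 mm across its head, standing loose on its head in front of the panel (robot's side); origin: centre of its underside

How it is judged:
On the way, in this order (a step that is already met when the one before it is completed fails the run):
1. the fingers press the fuse hatch down (value of joint fuse_hatch below -0.06 rad and contact force between the fingers and fuse_unit above 1 N), for 0.05 s.
2. the fuse hatch is open and untouched for 1.5 s (value of joint fuse_hatch above 0.5 rad and contact force between each of the arm, the fingers and fuse_unit below 0.1 N), for 1.5 s.
At the end, for the whole second after the job is handed in: the fuse hatch stands open by its own spring (over 0.5 rad) and still, the other two hatches are shut (within 0.04 rad), and the tin, the bearing and the bolt are within 15 mm of where they stood (value of joint fuse_hatch above 0.5 rad and velocity of joint fuse_hatch between -0.1 and 0.1 rad/s and value of joint cell_hatch between -0.04 and 0.04 rad and value of joint term_hatch between -0.04 and 0.04 rad and distance of each of tin, ring, bolt from where it was at the start of the episode below 0.015 m); the robot touches nothing.
It fails at once if an opened fuse hatch pushed down again (value of joint fuse_hatch above 0.2 rad and velocity of joint fuse_hatch below -0.15 rad/s and contact force between the fingers and fuse_unit above 0.3 N).
It fails at once if another hatch pressed or opened (value of joint any of cell_hatch, term_hatch below -0.05 rad or value of joint any of cell_hatch, term_hatch above 0.05 rad).
It fails at once if the fuse hatch pressed with more than 50 N (contact force between the fingers and fuse_unit above 50 N).
It fails at once if a bystander moved or lifted by more than 15 mm (distance of any of tin, ring, bolt from where it was at the start of the episode above 0.015 m).
It also fails if it takes over 32 s, if anything falls off the work surface, if the arm or the gripper's body presses on something with over 40 N, if the wrist force passes 120 N, or if a joint passes its speed limit or range.

## Working session

There is one attempt and no reset: what is moved stays moved. The work goes in short steps, Python scripts to look and compute and a tool call to move; the robot and the scene stay as the last step left them, time stands still between calls to the robot, and variables do not carry over. Pictures are saved under pics/ and viewed, at most 10 in all, crops included, and the job is handed in when it is done.

Besides the shell and the picture viewer there is one more tool, called after "Call:" by a JSON object that holds its "api" and its "payload". step_arm: Moves the arm, as the interface text tells. Its arguments: {"type":"object","properties":{"targets":{"type":"string"},"hand":{"type":"number"},"squeeze":{"type":"number"}},"required":["targets"]}

```bash
mkdir -p pics
cat > h.py <<'E'
import numpy as np, cv2
from station import telemetry, optics, order
def ray(name,px):
    c=optics.calibration(name); R=cv2.Rodrigues(np.array(c["rvec"],float))[0]; t=np.array(c["tvec"],float).ravel()
    K=np.array(c["mtx"]); d=np.array([(px[0]-K[0,2])/K[0,0],(px[1]-K[1,2])/K[1,1]])
    if name=="wrist":
        a=np.linalg.norm(d); v=np.r_[np.sin(a)*d/max(a,1e-9),np.cos(a)]
    else: v=np.r_[d,1]
    return -R.T@t, R.T@v
def at_z(name,px,z):
    o,v=ray(name,px); return o+v*(z-o[2])/v[2]
def snap(name,f):
    im=optics.get_image(name); cv2.imwrite("pics/"+f,im[:,:,::-1]); return im
E
python3 - <<'E'
from h import *
o=telemetry.get_obs(); print(o["t"],o["tool_pos"],o["eef_rot"],o["wrist_force"])
a=snap("scene","s0.png"); b=snap("side","d0.png")
for n in("scene","side"):print(optics.calibration(n))
E
```

```text
0.0 [0.15118036 0.63170972 0.24063236] [-3.13992290e+00  1.09191972e-04  2.90668487e+00] [0.5400739  0.30363342 0.38156417]
{'mtx': array([[417.01840277,   0.        , 315.51232088],
       [  0.        , 417.01840277, 198.77659294],
       [  0.        ,   0.        ,   1.        ]]), 'rvec': array([ 1.92954305, -0.53882819,  0.3390395 ]), 'tvec': array([-0.49928431,  0.15532842,  0.78022383])}
{'mtx': array([[456.01107419,   0.        , 318.05993075],
       [  0.        , 456.01107419, 201.85600306],
       [  0.        ,   0.        ,   1.        ]]), 'rvec': array([ 0.15465376, -2.62081223,  1.66637917]), 'tvec': array([0.48107956, 0.1680673 , 0.71291519])}
```

View pics/s0.png

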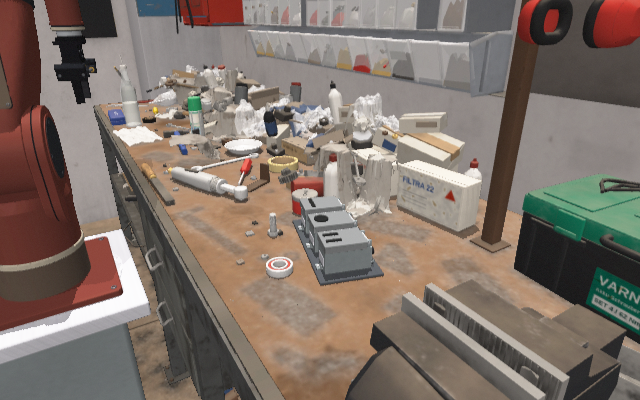

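View pics/d0.png

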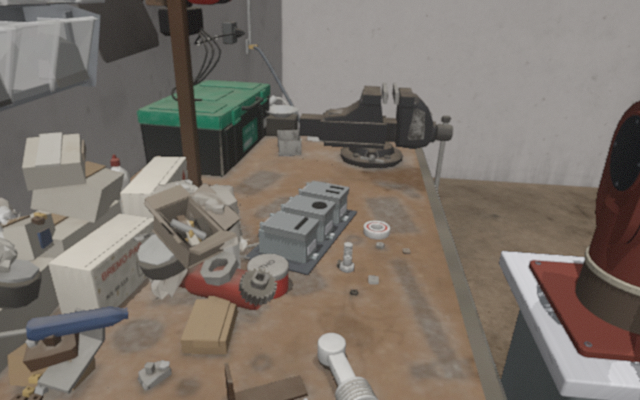

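Fuse is the middle box: pad near (321,218) in scene and (319,205) in side. Bearing and bolt stand in front, the tin at the left end. I'll enlarge both views.

Run:
```python
import cv2,numpy as np
a=cv2.imread("pics/s0.png")[180:290,250:390]; b=cv2.imread("pics/d0.png")[170:280,240:400]
f=lambda x:cv2.resize(x,None,fx=5,fy=5,interpolation=cv2.INTER_CUBIC)
a=f(a);b=f(b)
cv2.imwrite("pics/s0c.png",a);cv2.imwrite("pics/d0c.png",b)
```

```text
(no output)
```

View pics/s0c.png

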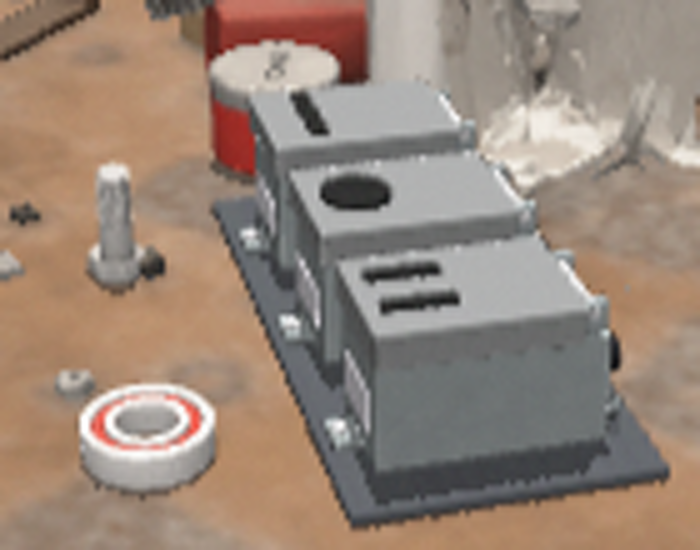

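View pics/d0c.png

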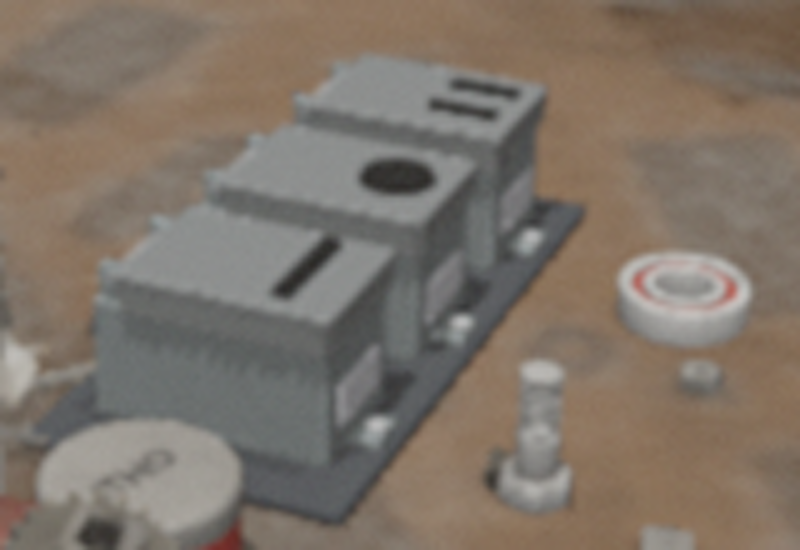

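Scene crop: round pad (355,190), long bar (310,113), two bars (411,287). Side crop: pad (398,175), long bar (307,267), two bars (473,98). The bolt and bearing are in front of the panel.

Run:
```python
from h import *
P={"pad":((355,190),(398,175),.07),"cell":((310,113),(307,267),.07),"term":((411,287),(473,98),.07),"bolttop":((114,172),(543,372),.05),"ring":((148,420),(686,286),.015),"tin":((278,73),(140,478),.046)}
W={}
for k,(s,d,z) in P.items():
    s=(250+s[0]/5,180+s[1]/5); d=(240+d[0]/5,170+d[1]/5)
    o1,v1=ray("scene",s);o2,v2=ray("side",d)
    v1/=np.linalg.norm(v1);v2/=np.linalg.norm(v2)
    A=sum(np.eye(3)-np.outer(v,v) for v in(v1,v2)); b=sum((np.eye(3)-np.outer(v,v))@o for o,v in((o1,v1),(o2,v2)))
    W[k]=np.linalg.solve(A,b); print(k,W[k].round(4),at_z("scene",s,z).round(4),at_z("side",d,z).round(4))
d=W["cell"]-W["term"]; print(np.linalg.norm(d),np.degrees(np.arctan2(-d[0],d[1])))
o=telemetry.get_obs();print(o["tool_pos"],o["eef_rot"],o["t"])
```

```text
pad [ 0.4995 -0.1595  0.0687] [ 0.4993 -0.1611  0.07  ] [ 0.4985 -0.1558  0.07  ]
cell [ 0.5238 -0.0818  0.0679] [ 0.5225 -0.0852  0.07  ] [ 0.5226 -0.0769  0.07  ]
term [ 0.4759 -0.2387  0.0678] [ 0.4745 -0.2417  0.07  ] [ 0.4753 -0.2331  0.07  ]
bolttop [ 0.439  -0.0538  0.0489] [ 0.4391 -0.0556  0.05  ] [ 0.4382 -0.0511  0.05  ]
ring [ 0.3857 -0.1911  0.013 ] [ 0.3857 -0.1937  0.015 ] [ 0.385  -0.1865  0.015 ]
tin [0.5636 0.0184 0.0416] [0.5599 0.0103 0.046 ] [0.5612 0.0259 0.046 ]
0.16408597792088053 -16.94326894605721
[0.15112331 0.63179512 0.24075135] [-3.14014604e+00  8.57432005e-05  2.90681612e+00] 0.1
```

Spacing comes out at 164.1 mm (expected 164) and the heights match, so the pad is at (0.4995, -0.1595, 0.070) with panel yaw -17°. Next I close the fingers, turn 3.5° and travel high on an arc.

Call:
{"api": "step_arm", "payload": {"targets": "0 0 -30 0 0 3.5; -20 -10 -30 0 0 0; -40 -20 0 0 0 0; -40 -20 0 0 0 0; -40 -20 0 0 0 0", "hand": 1, "squeeze": 10}}

```text
t: 0.72
tool_pos: [0.2656, 0.5231, 0.3012]
eef_rot: [-3.141, -0.0, 2.846]
wrist_force: [0.5, -0.3, -0.3]
grip_width: 0.516
grasp_force: 0.0
```

Call:
{"api": "step_arm", "payload": {"targets": "-40 -20 0 0 0 0; -40 -20 0 0 0 0; -40 -20 0 0 0 0; -40 -20 0 0 0 0; -40 -20 0 0 0 0"}}

```text
t: 1.35
tool_pos: [0.4277, 0.3691, 0.3013]
eef_rot: [-3.141, -0.0, 2.846]
wrist_force: [0.4, 0.0, 0.6]
grip_width: 0.019
grasp_force: 0.0
```

Call:
{"api": "step_arm", "payload": {"targets": "0 0 0 0 0 0; -18 -46 0 0 0 0; -18 -46 0 0 0 0; -18 -46 0 0 0 0; -18 -46 0 0 0 0"}}

```text
t: 1.98
tool_pos: [0.4415, 0.1727, 0.3014]
eef_rot: [-3.142, -0.0, 2.847]
wrist_force: [-0.1, -0.2, 0.1]
grip_width: 0.005
grasp_force: 0.0
```

Call:
{"api": "step_arm", "payload": {"targets": "-18 -46 0 0 0 0; -18 -46 0 0 0 0; -18 -46 0 0 0 0; -18 -46 0 0 0 0; 0 0 0 0 0 0"}}

```text
t: 2.6
tool_pos: [0.4572, -0.0266, 0.3018]
eef_rot: [3.141, 0.0, 2.84]
wrist_force: [-1.0, 1.0, -0.0]
grip_width: 0.009
grasp_force: 0.0
```

Call:
{"api": "step_arm", "payload": {"targets": "-20 -29 0 0 0 0; -20 -29 0 0 0 0; -20 -29 20 0 0 0; -19 -28 30 0 0 0; 0 0 40 0 0 0"}}

```text
t: 3.22
tool_pos: [0.5003, -0.1575, 0.211]
eef_rot: [-3.141, 0.002, 2.844]
wrist_force: [0.7, 1.1, -0.1]
grip_width: 0.001
grasp_force: 0.0
```

Run:
```python
from h import *
optics.get_image("side");optics.get_image("side")
o=telemetry.get_obs();print(o["tool_pos"],o["eef_rot"],o["wrist_force"])
c=optics.calibration("wrist");R=cv2.Rodrigues(np.array(c["rvec"],float))[0];t=np.array(c["tvec"],float).ravel();K=np.array(c["mtx"])
v=R@np.array([.4995,-.1595,.07])+t; a=np.arctan2(np.hypot(v[0],v[1]),v[2]); u=v[:2]/np.hypot(*v[:2])
print("predicted pad px",K[0,2]+K[0,0]*a*u[0],K[1,2]+K[1,1]*a*u[1])
snap("wrist","w1.png")
```

```text
[ 0.49747586 -0.15471555  0.20790135] [-3.13973142 -0.00653881  2.84659898] [-0.89327952  0.29359519  0.46787147]
predicted pad px 312.5080089402599 204.84972607608606
```

View pics/w1.png

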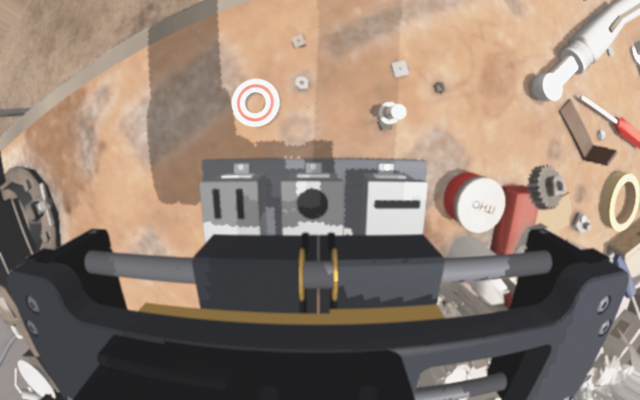

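The wrist view shows the pad at (312,204), against a prediction of (312.5,205), which confirms the position. I'll descend to just above it.

Call:
{"api": "step_arm", "payload": {"targets": "-3 -4 30 0 0 0; 0 0 35 0 0 0; 0 0 30 0 0 0; 0 0 12 0 0 0; 0 0 0 0 0 0"}}

```text
t: 4.0
tool_pos: [0.5017, -0.1607, 0.1053]
eef_rot: [3.141, 0.0, 2.847]
wrist_force: [1.5, 0.1, 1.0]
grip_width: 0.008
grasp_force: 0.0
```

Call:
{"api": "step_arm", "payload": {"targets": "0 0 0 0 0 0; 0 0 0 0 0 0"}}

```text
t: 4.25
tool_pos: [0.5018, -0.1614, 0.1057]
eef_rot: [3.141, 0.002, 2.846]
wrist_force: [0.4, 0.9, 0.1]
grip_width: 0.006
grasp_force: 0.0
```

Call:
{"api": "step_arm", "payload": {"targets": "2 2 6 0 0 0; 0 0 6 0 0 0; 0 0 3 0 0 0; 0 0 2 0 0 0; 0 0 0 0 0 0"}}

```text
t: 4.88
tool_pos: [0.4995, -0.1589, 0.0875]
eef_rot: [-3.142, -0.001, 2.846]
wrist_force: [-2.4, 1.3, 3.8]
grip_width: 0.01
grasp_force: 1.6
```

Contact at about 3.8 N, at the expected height. I press on in small steps.

Call:
{"api": "step_arm", "payload": {"targets": "0 0 2 0 0 0; 0 0 2 0 0 0; 0 0 0 0 0 0"}}

```text
t: 5.25
tool_pos: [0.4996, -0.1589, 0.0834]
eef_rot: [-3.141, -0.0, 2.846]
wrist_force: [-1.5, 1.3, 3.4]
grip_width: 0.005
grasp_force: 1.8
```

Call:
{"api": "step_arm", "payload": {"targets": "0 0 1 0 0 0; 0 0 1 0 0 0; 0 0 0 0 0 0"}}

```text
t: 5.62
tool_pos: [0.4997, -0.159, 0.0825]
eef_rot: [3.141, -0.0, 2.845]
wrist_force: [-8.4, 1.7, 18.5]
grip_width: 0.002
grasp_force: 9.8
```

Firm stop at 18 N, which is a full press. I let go straight up, then back off toward the robot.

Call:
{"api": "step_arm", "payload": {"targets": "0 0 -40 0 0 0; 0 0 -60 0 0 0; 20 0 -50 0 0 0; 40 0 -20 0 0 0; 0 0 0 0 0 0"}}

```text
t: 6.25
tool_pos: [0.4421, -0.1412, 0.2538]
eef_rot: [3.135, 0.005, 2.846]
wrist_force: [1.1, 0.1, 0.4]
grip_width: 0.007
grasp_force: 0.0
```

Call:
{"api": "step_arm", "payload": {"targets": "0 0 0 0 0 0; 0 0 0 0 0 0; 0 0 0 0 0 0; 0 0 0 0 0 0; 0 0 0 0 0 0"}}

```text
t: 6.88
tool_pos: [0.4423, -0.1415, 0.2513]
eef_rot: [-3.141, -0.0, 2.845]
wrist_force: [0.1, -0.4, -0.2]
grip_width: 0.005
grasp_force: 0.0
```

Run:
```python
from h import *
a=snap("side","d2.png");cv2.imwrite("pics/d2c.png",cv2.resize(a[150:290,230:410,::-1],None,fx=4,fy=4))
```

```text
(no output)
```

View pics/d2c.png

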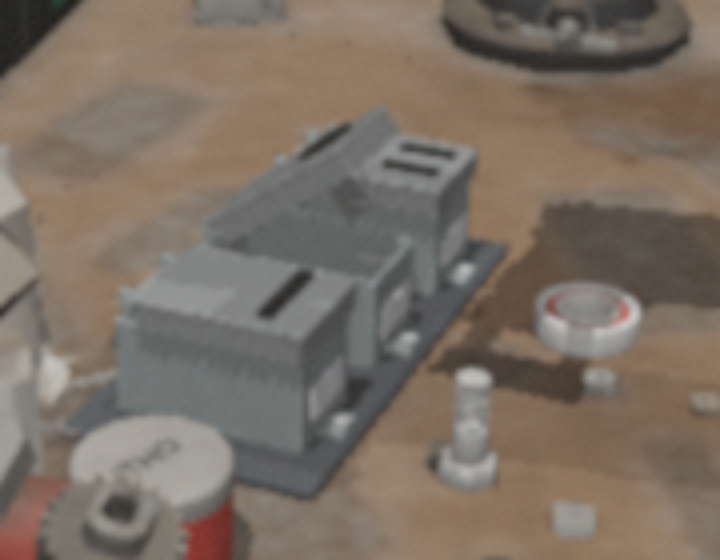

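The fuse hatch stands open (front edge near (390,115) in the crop), the other two are shut, and the bystanders have not moved. I watch for two more seconds.

Call:
{"api": "step_arm", "payload": {"targets": "0 0 0 0 0 0; 0 0 0 0 0 0; 0 0 0 0 0 0; 0 0 0 0 0 0; 0 0 0 0 0 0"}}

```text
t: 7.55
tool_pos: [0.4423, -0.1414, 0.2516]
eef_rot: [3.142, 0.0, 2.846]
wrist_force: [0.0, 0.7, -0.4]
grip_width: 0.01
grasp_force: 0.0
```

Call:
{"api": "step_arm", "payload": {"targets": "0 0 0 0 0 0; 0 0 0 0 0 0; 0 0 0 0 0 0; 0 0 0 0 0 0; 0 0 0 0 0 0"}}

```text
t: 8.18
tool_pos: [0.4423, -0.1414, 0.2516]
eef_rot: [-3.142, -0.0, 2.846]
wrist_force: [-0.2, 0.1, 0.1]
grip_width: 0.007
grasp_force: 0.0
```

Call:
{"api": "step_arm", "payload": {"targets": "0 0 0 0 0 0; 0 0 0 0 0 0; 0 0 0 0 0 0; 0 0 0 0 0 0; 0 0 0 0 0 0"}}

```text
t: 8.8
tool_pos: [0.4423, -0.1414, 0.2516]
eef_rot: [-3.142, 0.0, 2.846]
wrist_force: [0.2, 0.1, 0.5]
grip_width: 0.007
grasp_force: 0.0
```

Run:
```python
from h import *
a=cv2.imread("pics/d2.png").astype(int)[150:290,230:410]; b=snap("side","d3.png")[150:290,230:410,::-1].astype(int)
d=abs(a-b).max(2); print("changed px",(d>50).sum(),d.mean())
if (d>50).sum()<40: print(order.sign_off())
```

```text
changed px 0 1.9577380952380952
the job is handed in; nothing more can be done
None
```

The fuse hatch popped open on one press to the stop (about 18 N at the wrist, above the 8–10 N of a full press but under the 50 N limit) and stayed open for about two seconds of watching; the other hatches stayed shut, nothing around them visibly moved, and the job is handed in.

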